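Unlatch and open the splash guard gate

TASK

Please give me access to the sample jar: lift the latch bar with the red thumb tab out of its catch on the splash guard, and swing the gate open towards you to about a right angle. Leave the gate standing open with the latch bar dropped back down level, and do not shift or tip the jars, beakers and other things around it.

Things in the scene. Friction and masses are not known exactly. Their poses are not given: they have to be found in the camera images.
- splash_guard: Fixed clear fence, 150 mm high, on a white drip tray 225 x 290 x 8 mm; hinged gate in front. Origin: on the table, middle of the gate opening, in the plane of the shut gate. x points into the guard (away from the robot, turned up to 0.42 rad), y along the shut gate to the hinge post (robot's left), z up. 24 mm posts at y = +125 (hinge, top at 165) and -125 mm (latch).
- gate_hinge (a point): Point on the gate's vertical hinge line at table height, 109 mm along the guard's +y from its origin. Its axes turn with the gate: y along the gate, from the free edge to the hinge; x through the gate, away from the side it opens to.
- gate (a joint): Gate angle, rad: 0 shut; grows as the free edge swings out towards the robot (clockwise from above); stop at 1.8. Blue-framed clear panel 200 mm wide, 14 mm thick, 20 to 150 mm above the table, 0.5 kg; light hinge friction (0.06 N m), stays where it is left. Prongs of the catch hold it shut until the latch bar is lifted out.
- gate_edge (a point): Top of the gate's free edge, 201 mm from the hinge line, 150 mm above the table.
- latch_bar (a joint): Angle of the bar, rad: 0 level, in the catch; grows as its free end rises; clear of the catch above 0.14; stop at 0.8. Steel bar 12 x 12 x 204 mm, 0.16 kg, along the top of the gate in the gate's plane, pivoting on the gate about a level axle square to it, 172 mm above the table, 69 mm from the hinge line. Gravity alone brings it back to 0 when let go, gate open or shut.
- thumb_tab (a point): Point in the red thumb tab, an upright paddle fixed on the bar: 12 mm thick (across the gate), 30 mm wide (along it), 178 to 235 mm above the table with the bar down. The point is 15 mm below its top, 220 mm above the table, 95 mm from the pivot towards the catch, 48 mm above the pivot, 164 mm from the hinge line. Pinch from above across its thickness.
- bar_tip (a point): Middle of the bar's free end, on the bar's axis, 190 mm from the pivot, 172 mm above the table when down.
- catch (a point): Midway between the tops of the catch's two steel prongs on the latch post, 186 mm above the table. The prongs stand 18 mm apart, in front of and behind the lowered bar, each 8 mm thick and 24 mm long along the bar; the bar's underside lies 20 mm below their tops.
- sample_jar: Amber jar with black lid, 68 mm diameter, 105 mm tall, standing inside the guard, about 80 mm behind the gate. Loose, a bystander. Origin: centre of its underside, z up.
- beaker: Open glass beaker, 72 mm diameter, 100 mm tall, standing inside the guard, about 110 mm behind the gate. Loose, a bystander. Origin: centre of its underside, z up.
- wide_jar: Green glass jar with black lid, 72 mm diameter, 90 mm tall, on the table outside the guard, about 90 mm beyond the latch post. Loose, a bystander. Origin: centre of its underside, z up.
- white_tray: White open tray 240 x 180 x 45 mm, off to the robot's right. Loose, a bystander. Origin: centre of its underside, z up.
- orange_bin: Orange open bin 190 x 130 x 80 mm, off to the robot's left. Loose, a bystander. Origin: centre of its underside, z up.
- small_beaker: Glass beaker, 68 mm diameter, 110 mm tall, standing in the orange bin. Loose, a bystander. Origin: centre of its underside, z up.
- wash_bottle: White squeeze bottle with blue cap and spout, 64 mm diameter, 190 mm tall, off to the robot's right. Loose, a bystander. Origin: centre of its underside, z up.
- petri_dish: Round flat glass dish with lid, 90 mm diameter, 16 mm tall, off to the robot's left. Loose, a bystander. Origin: centre of its underside, z up.

How it is judged:
By the outcome, as a careful person would: the job done as asked, in the order asked, and still so for the second after the job is handed in, with the robot touching nothing.
It also fails if it takes over 48 s, if anything falls off the work surface, if the arm or the gripper's body presses on something with over 40 N, if the wrist force passes 120 N, or if a joint passes its speed limit or range.

ROBOT

A 6-joint arm with a two-finger parallel gripper is mounted at the origin on the work surface. World frame = base frame: x ahead of the robot, y to its left, z up, the work surface at z = 0. Lengths are in m, angles in rad, forces in N, time in s.
With the tool pointing down it reaches from about 0.35 to 0.8 m from the base axis. Payload 7.3 kg.
Tool frame: the origin (TCP) lies midway between the tips of the shut fingers; the grasp point (between the pads) lies 19 mm behind it (manip.pinch_z is the distance from the TCP to the grasp point, in m); z points along the fingers, y is the direction in which the jaws open and shut (so a half turn about z gives the same grasp; the last joint's range is limited). The gripper opens to 85 mm and grips with 20 to 120 N. Pads are 22 mm wide; open, the fingers measure 114 mm over their backs; the gripper's body (76 mm by 85 mm) begins 54 mm behind the grasp point. The pads swing forward as they close: fully open they stand 13 mm farther back than shut.
Start: joints at [1.2, 0.342, 1.524, -0, 1.275, -0.146], TCP at [0.117, 0.512, 0.231] pointing down, gripper open.
Joint ranges: [-2.53, 2.53], [-0.77, 2.02], [0.04, 2.7], [-1, 4.14], [0.28, 2.66], [-3.11, 3.11]. Speed limits (rad/s): [2.57, 2.57, 3.14, 3.14, 3.14, 3.14].

INTERFACE

Orientations are given as a unit quaternion [w, x, y, z].
In Python, from bench import telemetry, vision, workorder, manip gives the robot as it stands. The module is installed in compiled form; this text tells all that it offers.
- The arm moves only by the tool servo_tool, never from a script. Its argument "steps" is a list of rows, each a list of 7 numbers: the shift along the tool's x, y, z in cm, then the turn, a rotation vector about the tool's x, y, z in degrees, then the opening, from 0 (shut) to 1 (fully open). A call has 1 to 12 rows; each row shifts and turns the commanded pose from where the row before left it, along the tool's axes as they then stand; what a row does not reach is not made up. A row lasts 1/12 s, in which the tool goes at most 41.7 mm and 7.16 degrees, less where a joint would pass 70% of its speed; a pose out of reach is approached as far as the arm can. A call is refused whole if a number of a shift passes 4.17 or a number of a turn 7.16, either way. A call with a gripper value outside its range is refused whole. The fingers move at their own pace and stop on an object; the grip force is fixed at half the most. Time passes only in rows, so rows that do not move let the fingers close. It gives the time, the measured TCP pose, the force and the opening at its end, in the units of the state.
- telemetry.get_state(): the state, without advancing time (a new reading comes with each control period).
- vision.snapshot(name): name is "side" or "top"; returns a dict with "color" (400x640x3 uint8, red, green, blue), "camera_matrix" (3x3 intrinsics, pixels), "D" ([k1, k2, p1, p2, k3] as OpenCV has them; the pictures are not rectified), "R" (3x3) and "t" (3): a world point X has camera coordinates R X + t. Camera axes: x right, y down, z forward; pixel columns grow to the right and rows downward; lengths in m; the calibration is good to about 2 mm. A picture is of the moment at which its call begins. There is no depth.
- workorder.finish_job(): hands the job in, once; it reports no verdict.
The state is a dict: "t": time; "joints": joint angles; "joint_vel": joint speeds; "joint_torque": joint torques, N m; "ee_pos": TCP position; "tool_rot": TCP orientation; "wrist_force": force on the tool from outside, world axes, zero at the start; "wrist_torque": the same for the moment, N m; "gripper_width": opening from 0.0 (shut) to 1.0 (fully open).
Only numpy, scipy, OpenCV 4.12 (cv2) and the standard library are available. Lean on these libraries where they do the work, as an engineer would, in place of code of your own. Each camera call takes 0.05 s, during which the arm holds its last target.

## Working session

There is one attempt and no reset: what is moved stays moved. The work goes in short steps, Python scripts to look and compute and a tool call to move; the robot and the scene stay as the last step left them, time stands still between calls to the robot, and variables do not carry over. Pictures are saved under pics/ and viewed, and the job is handed in when it is done.

Besides the shell and the picture viewer there is one more tool, called after ">>>" as name(argument=value, ...) on one line, values as JSON. servo_tool: Moves the arm, as the interface text tells. Its arguments: {"type":"object","properties":{"steps":{"type":"array"}},"required":["steps"]}

```bash
mkdir -p pics; python3 - <<'E'
from bench import telemetry, vision, workorder, manip
import cv2,numpy as np
for n in("side","top"):
    s=vision.snapshot(n); cv2.imwrite(f"pics/{n}0.png",s["color"][:,:,::-1]); np.savez(f"{n}0.npz",**s)
    print(n,s["camera_matrix"].tolist(),s["D"],s["R"].tolist(),s["t"], -np.array(s["R"]).T@s["t"])
st=telemetry.get_state();print({k:st[k] for k in("t","joints","ee_pos","tool_rot","wrist_force","gripper_width")}, manip.pinch_z)
E
```

```text
side [[475.28270559057324, 0.0, 311.91540136258203], [0.0, 475.28270559057324, 197.13140347413437], [0.0, 0.0, 1.0]] [-0.0074122  0.         0.         0.         0.       ] [[0.9369512401025507, -0.3486407024217535, 0.02391723824271324], [-0.17555254904320058, -0.5287551286145739, -0.8304211681359165], [0.3021649817479303, 0.7738654111527739, -0.5566225374763594]] [-0.51484377  0.21199068  1.66403451] [ 0.01678606 -1.35514309  1.1145943 ]
top [[486.1875830266059, 0.0, 321.35220229050594], [0.0, 486.1875830266059, 195.36683953584472], [0.0, 0.0, 1.0]] [-0.09155229  0.          0.          0.          0.        ] [[-0.021289936672934443, -0.9997271212541666, -0.009613616661753033], [-0.9980435474383365, 0.021817522643386333, -0.058592432296383765], [0.05878618896614605, 0.008347378903705101, -0.9982356962422625]] [0.02970296 0.54575494 1.57151584] [0.45293614 0.0046698  1.60100587]
{'t': 0.1, 'joints': array([ 1.19997554e+00,  3.42643201e-01,  1.52488951e+00,  1.84473655e-05,
        1.27540777e+00, -1.46016663e-01]), 'ee_pos': array([0.11688596, 0.51147   , 0.23071173]), 'tool_rot': array([-1.80750610e-04,  1.12168174e-01,  9.93689009e-01, -6.49286197e-04]), 'wrist_force': array([ 0.59752645, -0.41769105, -0.93215574]), 'gripper_width': 0.9956432023198772} 0.0187
```

View pics/side0.png

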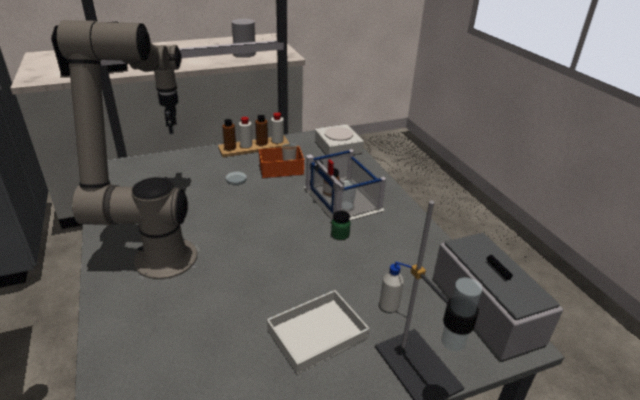

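View pics/top0.png

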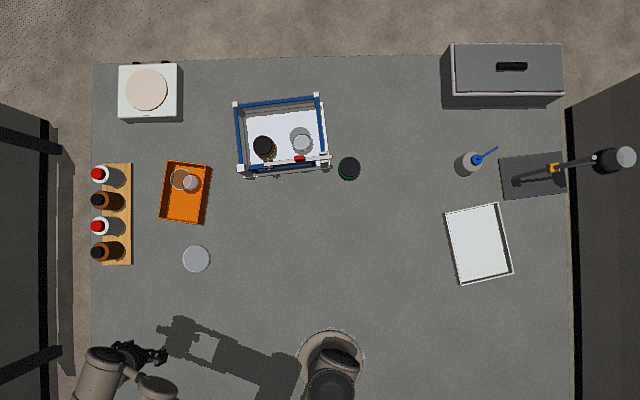

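```bash
python3 - <<'E'
import cv2
a=cv2.imread("pics/top0.png")[85:190,220:370]; cv2.imwrite("pics/top0c.png",cv2.resize(a,None,fx=5.3,fy=5.3,interpolation=cv2.INTER_CUBIC))
a=cv2.imread("pics/side0.png")[140:245,290:400]; cv2.imwrite("pics/side0c.png",cv2.resize(a,None,fx=5.5,fy=5.5,interpolation=cv2.INTER_CUBIC))
E
```

```text
(no output)
```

View pics/top0c.png

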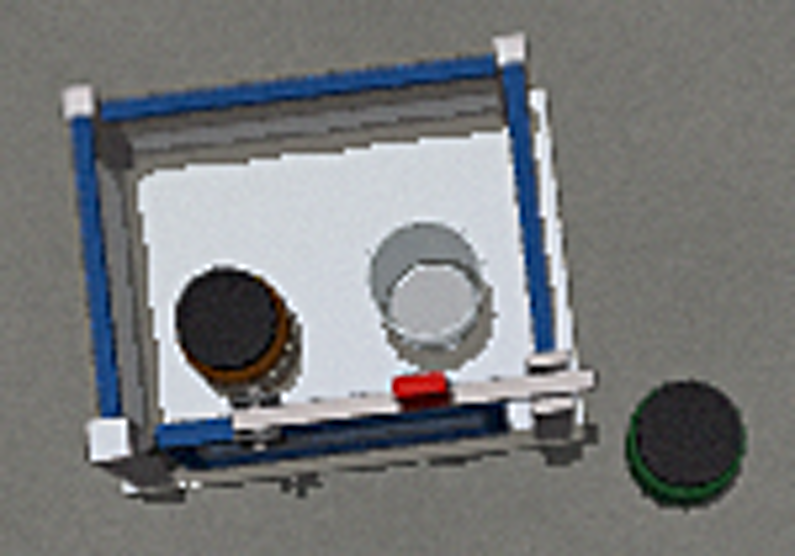

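View pics/side0c.png

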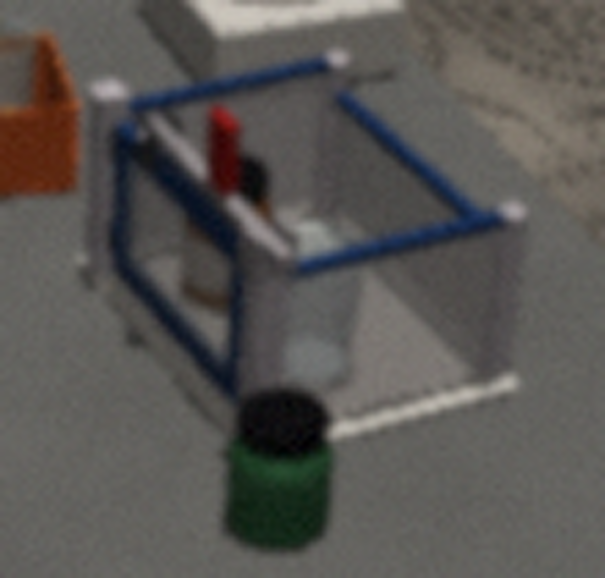

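The top crop shows the hinge post cap at about (110,438), the bar running from (236,420) to (592,380), and the red tab top at (420,386). In the side crop, the tab top is at (224,110).

```bash
cat > h.py <<'E'
import numpy as np,cv2
def ray(s,u,v):
    p=cv2.undistortPoints(np.array([[[u,v]]],float),s["camera_matrix"],s["D"])[0,0]
    R=np.array(s["R"]);return -R.T@s["t"], R.T@np.array([p[0],p[1],1.])
def atz(s,u,v,z):
    c,d=ray(s,u,v);return c+d*(z-c[2])/d[2]
def proj(s,X):
    return cv2.projectPoints(np.array(X,float).reshape(-1,3),cv2.Rodrigues(np.array(s["R"]))[0],np.array(s["t"],float),s["camera_matrix"],s["D"])[0][:,0]
def cp(u,v,f,x0,y0): return (u+.5)/f-.5+x0,(v+.5)/f-.5+y0
def gpose(o,yaw):
    c,s=np.cos(yaw),np.sin(yaw);return lambda p: np.array([o[0]+c*p[0]-s*p[1],o[1]+s*p[0]+c*p[1],p[2]])
E
python3 - <<'E'
from h import *
from scipy.optimize import least_squares
T=dict(np.load("top0.npz"));S=dict(np.load("side0.npz"))
t=lambda u,v:cp(u,v,5.3,220,85)
ss=lambda u,v:cp(u,v,5.5,290,140)
for n,u,v,z in [("hpost",110,438,.165),("barL",237,420,.178),("tip",595,379,.178),("tab",419,382,.235),("backL",80,101,.15),("backR",510,48,.15)]:
    print(n,atz(T,*t(u,v),z).round(4))
# fit guard pose from: model pts (guard frame) in both
obs=[(T,t(110,438),(0,.125,.165)),(T,t(237,420),(0,.109-.069+.0135,.178)),(T,t(595,379),(0,.04-.190,.178)),(T,t(419,382),(0,-.055,.235)),(S,ss(108,90),(0,.125,.165)),(S,ss(224,112),(0,-.055,.235))]
def f(x):
    g=gpose(x[:2],x[2]);return np.concatenate([proj(c,g(m))[0]-np.array(p) for c,p,m in obs])
r=least_squares(f,[.6,.0,0]);print(r.x,r.fun.reshape(-1,2).round(2))
g=gpose(r.x[:2],r.x[2])
for n,m in dict(hinge=(0,.109,0),tab=(0,-.055,.22),tip=(0,-.15,.172)).items(): print(n,g(m).round(4))
E
```

```text
hpost [0.6268 0.2564 0.165 ]
barL [0.6336 0.1829 0.178 ]
tip [ 0.652  -0.0169  0.178 ]
tab [0.6445 0.078  0.235 ]
backL [0.8241 0.2749 0.15  ]
backR [0.8484 0.027  0.15  ]
[0.6390678  0.13174863 0.09305462] [[ 0.07 -0.22]
 [-0.71 -0.15]
 [ 0.24 -0.36]
 [ 0.37  0.11]
 [-0.3  -0.2 ]
 [-0.46  0.76]]
hinge [0.6289 0.2403 0.    ]
tab [0.6442 0.077  0.22  ]
tip [ 0.653  -0.0176  0.172 ]
```

```bash
cat >> h.py <<'E'
from scipy.spatial.transform import Rotation as Ro
def Rt(st): q=st["tool_rot"];return Ro.from_quat([q[1],q[2],q[3],q[0]])
O=np.array([.6391,.1317]);YAW=.093
g0=gpose(O,YAW)
E
python3 - <<'E'
from h import *
from bench import telemetry
st=telemetry.get_state();R=Rt(st)
print(R.as_matrix().round(4))
Rd=Ro.from_matrix(np.array([[-np.sin(YAW),np.cos(YAW),0],[np.cos(YAW),np.sin(YAW),0],[0,0,-1]]))
print(np.degrees((R.inv()*Rd).as_rotvec()))
d=g0((0,-.055,.0))+[0,0,.33]-st["ee_pos"];print(d, Rd.inv().apply(d)*100)
E
```

```text
[[-9.748e-01  2.229e-01 -5.000e-04]
 [ 2.229e-01  9.748e-01 -1.200e-03]
 [ 2.000e-04 -1.300e-03 -1.000e+00]]
[-7.36743979e-02  3.71824025e-02  7.17908452e+01]
[ 0.52732167 -0.43453232  0.09928827] [-48.16247955  48.46896328  -9.928827  ]
```

>>> servo_tool(steps=[[0, 0, -1, 0, 0, 7.1, 1], [0, 0, -1, 0, 0, 7.1, 1], [0, 0, -1, 0, 0, 7.1, 1], [0, 0, -1, 0, 0, 7.1, 1], [0, 0, -1, 0, 0, 7.1, 1], [0, 0, -1, 0, 0, 7.1, 1], [0, 0, -1, 0, 0, 7.1, 1], [0, 0, -1, 0, 0, 7.1, 1], [0, 0, -1, 0, 0, 7.1, 1], [0, 0, -1, 0, 0, 7.1, 1], [0, 0, 0, 0, 0, 0.8, 1]])

```text
t: 1.02
ee_pos: [0.1172, 0.5123, 0.3329]
tool_rot: [-0.001, 0.675, 0.738, 0.001]
wrist_force: [-0.0, 0.5, 0.7]
gripper_width: 1.001
```

>>> servo_tool(steps=[[-2.4, 2.4, 0, 0, 0, 0, 1], [-2.4, 2.4, 0, 0, 0, 0, 1], [-2.4, 2.4, 0, 0, 0, 0, 1], [-2.4, 2.4, 0, 0, 0, 0, 1], [-2.4, 2.4, 0, 0, 0, 0, 1], [-2.4, 2.4, 0, 0, 0, 0, 1], [-2.4, 2.4, 0, 0, 0, 0, 1], [-2.4, 2.4, 0, 0, 0, 0, 1], [-2.4, 2.4, 0, 0, 0, 0, 1], [-2.4, 2.4, 0, 0, 0, 0, 1], [-2.4, 2.4, 0, 0, 0, 0, 1], [-2.4, 2.4, 0, 0, 0, 0, 1]])

```text
t: 2.02
ee_pos: [0.4313, 0.2503, 0.3305]
tool_rot: [-0.0, 0.672, 0.74, -0.0]
wrist_force: [0.9, -0.3, -0.5]
gripper_width: 0.998
```

>>> servo_tool(steps=[[-2.4, 2.4, 0, 0, 0, 0, 1], [-2.4, 2.4, 0, 0, 0, 0, 1], [-2.4, 2.4, 0, 0, 0, 0, 1], [-2.4, 2.4, 0, 0, 0, 0, 1], [-2.4, 2.4, 0, 0, 0, 0, 1], [-2.4, 2.4, 0, 0, 0, 0, 1], [-2.4, 2.4, 0, 0, 0, 0, 1], [-2.4, 2.4, 0, 0, 0, 0, 1], [0, 0, 0, 0, 0, 0, 1], [0, 0, 0, 0, 0, 0, 1]])

```text
t: 2.85
ee_pos: [0.6401, 0.0768, 0.3287]
tool_rot: [-0.001, 0.673, 0.739, -0.001]
wrist_force: [0.3, -0.2, -0.2]
gripper_width: 1.003
```

```bash
cat >> h.py <<'E'
def guardpose(st):
    p=st["ee_pos"];d=np.array(p[:2])-O;c,s=np.cos(YAW),np.sin(YAW)
    R0=np.array([[-s,c,0],[c,s,0],[0,0,-1]])
    return np.round([1e3*(c*d[0]+s*d[1]),1e3*(-s*d[0]+c*d[1]),1e3*p[2]],1), np.degrees((Ro.from_matrix(R0).inv()*Rt(st)).as_rotvec()).round(2)
E
python3 - <<'E'
from h import *
from bench import telemetry,vision
st=telemetry.get_state();print(st["t"],guardpose(st),st["joints"].round(3))
s=vision.snapshot("side");cv2.imwrite("pics/s1.png",cv2.resize(s["color"][90:245,270:430,::-1],None,fx=4.5,fy=3.8,interpolation=cv2.INTER_CUBIC))
E
```

```text
2.85 (array([ -4.1, -54.7, 328.7]), array([ 0.2 ,  0.03, -0.01])) [ 1.000e-03  5.370e-01  9.520e-01  0.000e+00  1.656e+00 -9.300e-02]
```

View pics/s1.png

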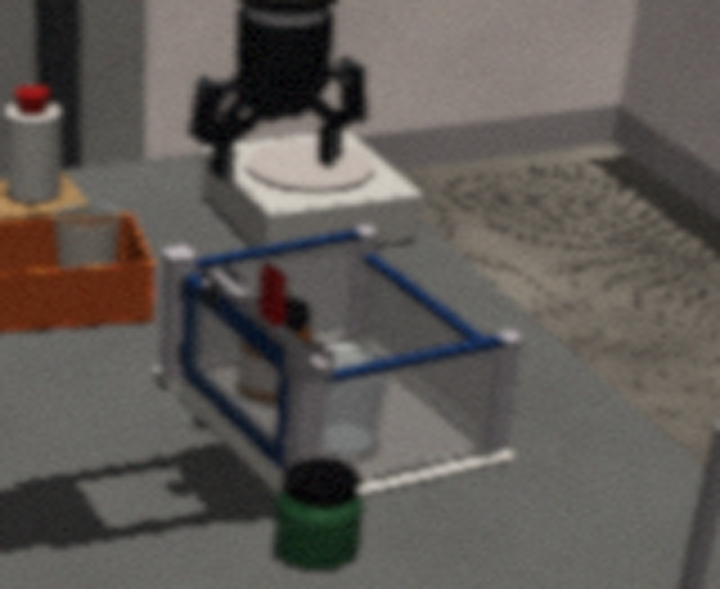

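>>> servo_tool(steps=[[0, 0.4, 1, 0, 0, 0, 1], [0, 0, 1.6, 0, 0, 0, 1], [0, 0, 2, 0, 0, 0, 1], [0, 0, 2, 0, 0, 0, 1], [0, 0, 2, 0, 0, 0, 1], [0, 0, 2, 0, 0, 0, 1], [0, 0, 1.4, 0, 0, 0, 1], [0, 0, 0.6, 0, 0, 0, 1], [0, 0, 0, 0, 0, 0, 1], [0, 0, 0, 0, 0, 0, 1]])

```text
t: 3.73
ee_pos: [0.6433, 0.0795, 0.2059]
tool_rot: [0.0, 0.673, 0.74, 0.0]
wrist_force: [0.5, 0.1, 1.4]
gripper_width: 0.998
```

```bash
python3 - <<'E'
from h import *
from bench import telemetry,vision
st=telemetry.get_state();print(st["t"],guardpose(st),st["wrist_force"].round(1))
s=vision.snapshot("side");cv2.imwrite("pics/s2.png",cv2.resize(s["color"][120:220,290:400,::-1],None,fx=6,fy=6,interpolation=cv2.INTER_CUBIC))
s=vision.snapshot("top");cv2.imwrite("pics/t2.png",cv2.resize(s["color"][85:190,220:370,::-1],None,fx=5.3,fy=5.3,interpolation=cv2.INTER_CUBIC))
E
```

```text
3.7333 (array([ -0.6, -52.4, 205.9]), array([-0.04,  0.  , -0.07])) [0.5 0.1 1.4]
```

View pics/s2.png

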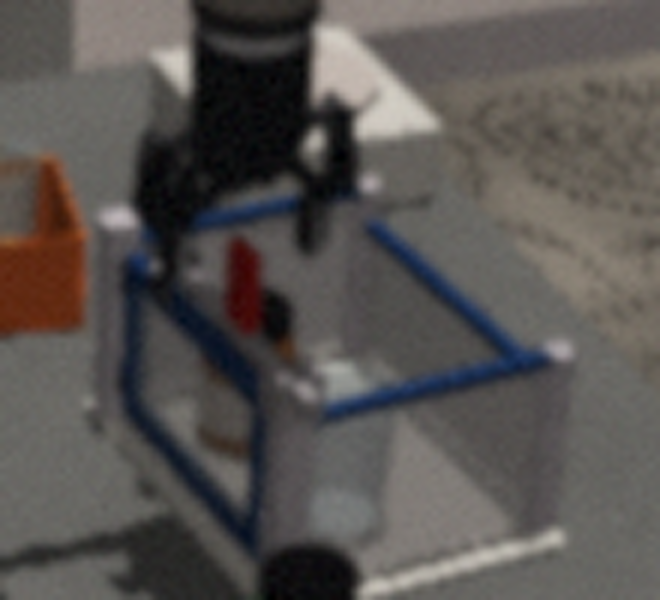

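View pics/t2.png

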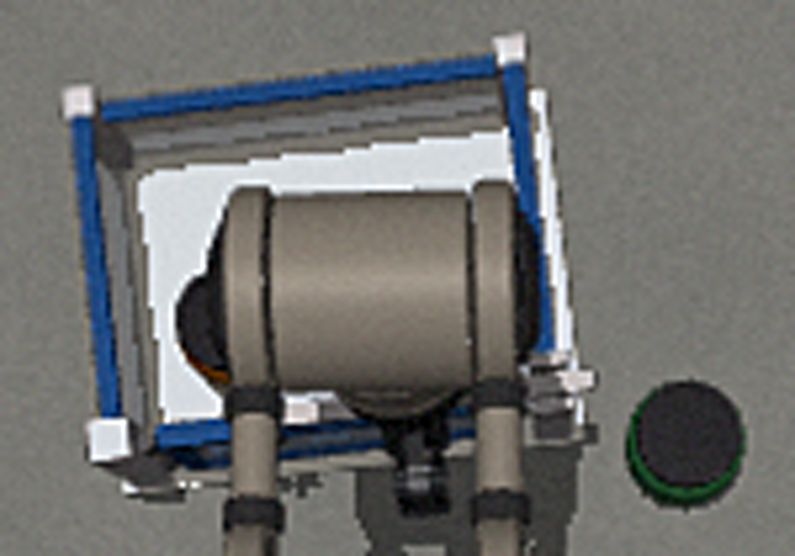

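The fingers straddle the tab: side-crop tips are near (165,285) and (310,245), with the tab between them at (238,240–325). I'll close now.

>>> servo_tool(steps=[[-0.2, 0, 0.2, 0, 0, 0, 1], [0, 0, 0, 0, 0, 0, 0.6], [0, 0, 0, 0, 0, 0, 0.4], [0, 0, 0, 0, 0, 0, 0.3], [0, 0, 0, 0, 0, 0, 0.2], [0, 0, 0, 0, 0, 0, 0.1], [0, 0, 0, 0, 0, 0, 0], [0, 0, 0, 0, 0, 0, 0], [0, 0, 0, 0, 0, 0, 0], [0, 0, 0, 0, 0, 0, 0], [0, 0, 0, 0, 0, 0, 0], [0, 0, 0, 0, 0, 0, 0]])

```text
t: 4.83
ee_pos: [0.6435, 0.0767, 0.2034]
tool_rot: [-0.0, 0.673, 0.739, -0.0]
wrist_force: [-2.7, -0.8, 3.5]
gripper_width: 0.132
```

```bash
python3 - <<'E'
from h import *
from bench import telemetry,vision
st=telemetry.get_state();print(st["t"],guardpose(st),st["wrist_force"].round(1),st["gripper_width"])
E
```

```text
4.8333 (array([ -0.7, -55.1, 203.4]), array([ 0., -0., -0.])) [-2.7 -0.8  3.5] 0.13239496966000822
```

>>> servo_tool(steps=[[0.085, 0, -0.25, 0, -1.5, 0, 0], [0.085, 0, -0.25, 0, -1.5, 0, 0], [0.085, 0, -0.25, 0, -1.5, 0, 0], [0.085, 0, -0.25, 0, -1.5, 0, 0], [0, 0, 0, 0, 0, 0, 0]])

```text
t: 5.25
ee_pos: [0.6431, 0.0807, 0.2135]
tool_rot: [0.039, 0.672, 0.738, -0.036]
wrist_force: [-2.5, -3.7, 0.5]
gripper_width: 0.133
```

```bash
python3 - <<'E'
from h import *
from bench import telemetry,vision
st=telemetry.get_state();print(st["t"],guardpose(st),st["wrist_force"].round(1),st["wrist_torque"].round(2),st["gripper_width"])
E
```

```text
5.25 (array([ -0.7, -51.1, 213.5]), array([-0.  , -6.12, -0.05])) [-2.5 -3.7  0.5] [-0.61  0.16  0.02] 0.1325064699826291
```

Forces are small and the tool is following the bar's arc. I'll continue the lift.

>>> servo_tool(steps=[[0.085, 0, -0.25, 0, -1.5, 0, 0], [0.085, 0, -0.25, 0, -1.5, 0, 0], [0.085, 0, -0.25, 0, -1.5, 0, 0], [0.085, 0, -0.25, 0, -1.5, 0, 0], [0.085, 0, -0.25, 0, -1.5, 0, 0], [0.085, 0, -0.25, 0, -1.5, 0, 0], [0.085, 0, -0.25, 0, -1.5, 0, 0], [0, 0, 0, 0, 0, 0, 0], [0, 0, 0, 0, 0, 0, 0]])

```text
t: 6.0
ee_pos: [0.6423, 0.0894, 0.229]
tool_rot: [0.106, 0.666, 0.732, -0.097]
wrist_force: [-2.4, -1.4, 1.6]
gripper_width: 0.132
```

```bash
python3 - <<'E'
from h import *
from bench import telemetry,vision
st=telemetry.get_state();print(st["t"],guardpose(st),st["wrist_force"].round(1),st["wrist_torque"].round(2),st["gripper_width"],st["joints"].round(2))
s=vision.snapshot("side");cv2.imwrite("pics/s3.png",cv2.resize(s["color"][120:220,290:400,::-1],None,fx=6,fy=6,interpolation=cv2.INTER_CUBIC))
E
```

```text
6.0 (array([ -0.8, -42.4, 229. ]), array([ 4.000e-02, -1.645e+01, -1.000e-02])) [-2.4 -1.4  1.6] [-0.1   0.2   0.13] 0.13236653435359386 [ 0.16  0.6   1.13 -0.29  1.43  0.11]
```

View pics/s3.png

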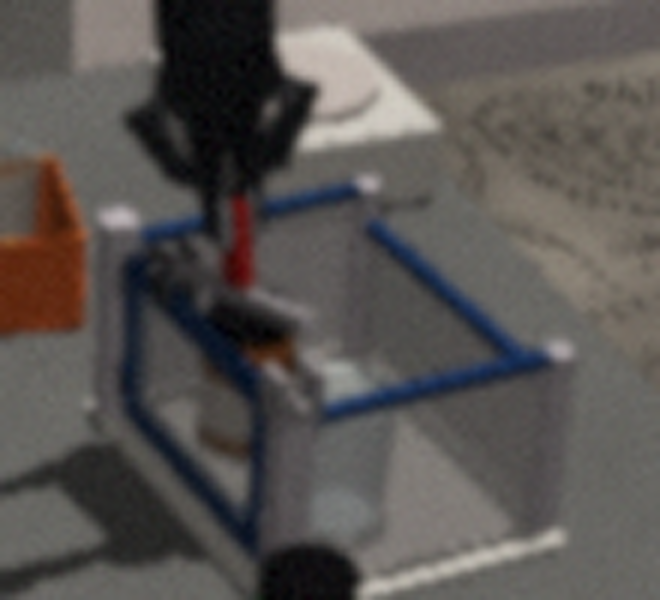

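The bar is up about 0.29 rad, so its underside is well above the prong tops. Next I'll swing the gate about the hinge line.

>>> servo_tool(steps=[[0.01, -0.4, 0, 0.42, 0, 1.44, 0], [0.02, -0.79, -0.006, 0.85, 0, 2.88, 0], [0.02, -0.79, -0.006, 0.85, 0, 2.88, 0], [0.02, -0.79, -0.006, 0.85, 0, 2.88, 0], [0.02, -0.79, -0.006, 0.85, 0, 2.88, 0], [0, 0, 0, 0, 0, 0, 0]])

```text
t: 6.55
ee_pos: [0.6062, 0.0903, 0.2291]
tool_rot: [0.093, 0.749, 0.647, -0.108]
wrist_force: [-1.0, -1.6, 0.7]
gripper_width: 0.133
```

```bash
cat > gs.py <<'E'
from h import *
from bench import telemetry
st=telemetry.get_state();p,_=guardpose(st)
R=Rt(st).as_matrix();z=R[:,2];y=R[:,1]
ang=-(np.arctan2(y[1],y[0])-YAW); rel=p[:2]-[0,109]
print("t",st["t"],"guardpos",p,"tool-yaw gate",round(np.degrees(ang),2),"pos gate",round(np.degrees(np.arctan2(-rel[0],-rel[1])),2),"r",np.hypot(*rel).round(1),"tilt",np.degrees(np.arccos(-z[2])).round(2),"F",st["wrist_force"].round(1),"M",st["wrist_torque"].round(2),"w",round(st["gripper_width"],3),st["joints"].round(2))
E
python3 gs.py
```

```text
t 6.55 guardpos [-36.6 -38.2 229.1] tool-yaw gate 13.66 pos gate 13.96 r 151.7 tilt 16.43 F [-1.  -1.6  0.7] M [-0.09  0.14  0.08] w 0.133 [ 0.16  0.58  1.18 -0.27  1.47  0.35]
```

>>> servo_tool(steps=[[0.02, -0.79, -0.006, 0.85, 0, 2.88, 0], [0.02, -0.79, -0.006, 0.85, 0, 2.88, 0], [0.02, -0.79, -0.006, 0.85, 0, 2.88, 0], [0.02, -0.79, -0.006, 0.85, 0, 2.88, 0], [0.02, -0.79, -0.006, 0.85, 0, 2.88, 0], [0.02, -0.79, -0.006, 0.85, 0, 2.88, 0], [0.02, -0.79, -0.006, 0.85, 0, 2.88, 0], [0.02, -0.79, -0.006, 0.85, 0, 2.88, 0], [0.02, -0.79, -0.006, 0.85, 0, 2.88, 0], [0.02, -0.79, -0.006, 0.85, 0, 2.88, 0], [0.02, -0.79, -0.006, 0.85, 0, 2.88, 0], [0, 0, 0, 0, 0, 0, 0]])

```text
t: 7.55
ee_pos: [0.5282, 0.1263, 0.2292]
tool_rot: [0.059, 0.902, 0.408, -0.131]
wrist_force: [-4.2, -3.6, 2.0]
gripper_width: 0.132
```

```bash
python3 gs.py
```

```text
t 7.55 guardpos [-110.9    5.   229.2] tool-yaw gate 46.63 pos gate 46.84 r 152.0 tilt 16.52 F [-4.2 -3.6  2. ] M [-0.54  0.52  0.03] w 0.132 [ 0.19  0.53  1.27 -0.17  1.57  0.93]
```

>>> servo_tool(steps=[[0.02, -0.79, -0.006, 0.85, 0, 2.88, 0], [0.02, -0.79, -0.006, 0.85, 0, 2.88, 0], [0.02, -0.79, -0.006, 0.85, 0, 2.88, 0], [0.02, -0.79, -0.006, 0.85, 0, 2.88, 0], [0.02, -0.79, -0.006, 0.85, 0, 2.88, 0], [0.02, -0.79, -0.006, 0.85, 0, 2.88, 0], [0.02, -0.79, -0.006, 0.85, 0, 2.88, 0], [0.02, -0.79, -0.006, 0.85, 0, 2.88, 0], [0.02, -0.79, -0.006, 0.85, 0, 2.88, 0], [0.02, -0.79, -0.006, 0.85, 0, 2.88, 0], [0, 0, 0, 0, 0, 0, 0], [0, 0, 0, 0, 0, 0, 0]])

```text
t: 8.55
ee_pos: [0.4848, 0.1912, 0.2293]
tool_rot: [0.023, 0.976, 0.162, -0.142]
wrist_force: [-6.0, -1.4, 2.2]
gripper_width: 0.128
```

```bash
python3 gs.py
```

```text
t 8.55 guardpos [-148.1   73.6  229.3] tool-yaw gate 76.52 pos gate 76.56 r 152.3 tilt 16.56 F [-6.  -1.4  2.2] M [-0.37  0.92 -0.01] w 0.128 [ 0.24  0.51  1.3  -0.02  1.62  1.49]
```

>>> servo_tool(steps=[[0.02, -0.79, -0.006, 0.85, 0, 2.88, 0], [0.02, -0.79, -0.006, 0.85, 0, 2.88, 0], [0.02, -0.79, -0.006, 0.85, 0, 2.88, 0], [0.02, -0.79, -0.006, 0.85, 0, 2.88, 0], [0.01, -0.4, 0, 0.42, 0, 1.44, 0], [0, 0, 0, 0, 0, 0, 0], [0, 0, 0, 0, 0, 0, 0]])

```text
t: 9.13
ee_pos: [0.4773, 0.2262, 0.2293]
tool_rot: [0.006, 0.988, 0.046, -0.144]
wrist_force: [-7.6, -1.0, 4.3]
gripper_width: 0.138
```

```bash
python3 gs.py; python3 - <<'E'
from h import *
from bench import vision
s=vision.snapshot("top");cv2.imwrite("pics/t4.png",cv2.resize(s["color"][85:230,170:370,::-1],None,fx=4,fy=4,interpolation=cv2.INTER_CUBIC))
s=vision.snapshot("side");cv2.imwrite("pics/s4.png",cv2.resize(s["color"][120:240,250:400,::-1],None,fx=5,fy=5,interpolation=cv2.INTER_CUBIC))
E
```

```text
t 9.1333 guardpos [-152.3  109.1  229.3] tool-yaw gate 90.02 pos gate 90.04 r 152.3 tilt 16.58 F [-7.6 -1.   4.3] M [-0.28  1.07 -0.08] w 0.138 [0.27 0.52 1.29 0.05 1.62 1.74]
```

View pics/t4.png

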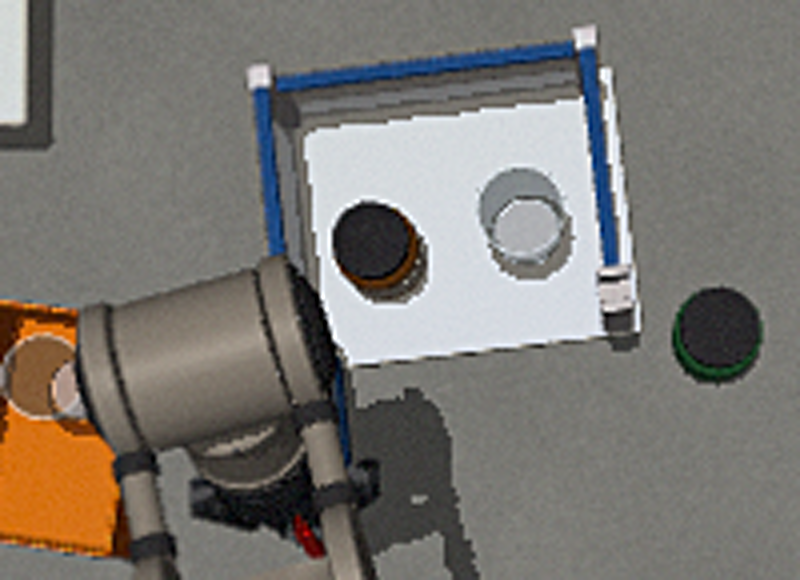

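View pics/s4.png

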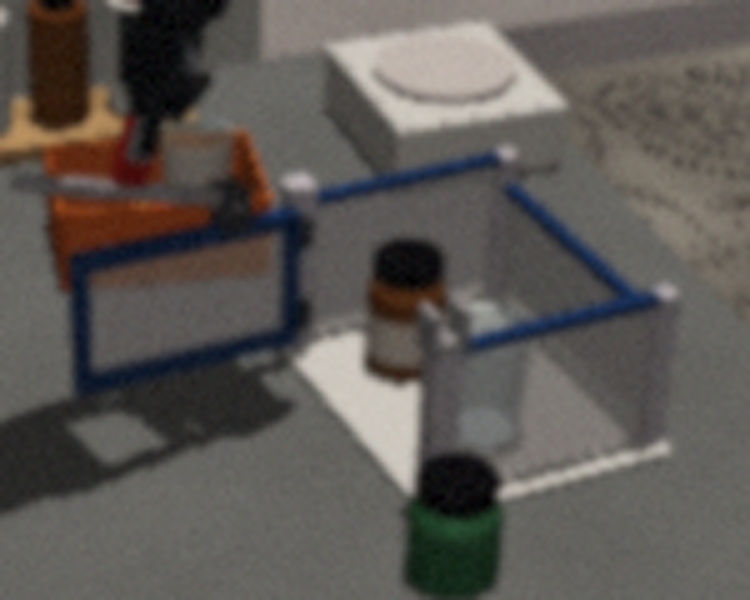

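The gate is open to about 90° and the jars haven't moved. Now I'll lower the bar along its arc.

>>> servo_tool(steps=[[-0.08, 0, 0.25, 0, 1.5, 0, 0], [-0.08, 0, 0.25, 0, 1.5, 0, 0], [-0.08, 0, 0.25, 0, 1.5, 0, 0], [-0.08, 0, 0.25, 0, 1.5, 0, 0], [-0.08, 0, 0.25, 0, 1.5, 0, 0], [-0.08, 0, 0.25, 0, 1.5, 0, 0], [-0.08, 0, 0.25, 0, 1.5, 0, 0], [-0.08, 0, 0.25, 0, 1.5, 0, 0], [-0.08, 0, 0.25, 0, 1.5, 0, 0], [-0.08, 0, 0.25, 0, 1.5, 0, 0], [0, 0, 0, 0, 0, 0, 0]])

```text
t: 10.15
ee_pos: [0.4652, 0.2249, 0.2057]
tool_rot: [0.001, 0.999, 0.046, -0.013]
wrist_force: [-5.7, -0.8, 2.8]
gripper_width: 0.128
```

```bash
python3 gs.py
```

```text
t 10.15 guardpos [-164.5  109.   205.7] tool-yaw gate 90.01 pos gate 90.0 r 164.5 tilt 1.44 F [-5.7 -0.8  2.8] M [-0.13  0.74 -0.06] w 0.128 [0.3  0.36 1.57 0.01 1.24 1.78]
```

>>> servo_tool(steps=[[-0.07, 0, 0.22, 0, 1.3, 0, 0], [0, 0, 0, 0, 0, 0, 0], [0, 0, 0, 0, 0, 0, 0.2], [0, 0, 0, 0, 0, 0, 0.3], [0, 0, 0, 0, 0, 0, 0.5], [0, 0, 0, 0, 0, 0, 0.6], [0, 0, 0, 0, 0, 0, 0.6], [0, 0, 0, 0, 0, 0, 0.6], [0, 0, 0, 0, 0, 0, 0.6]])

```text
t: 10.9
ee_pos: [0.4656, 0.2248, 0.2036]
tool_rot: [0.001, 0.999, 0.046, -0.001]
wrist_force: [-0.2, -0.2, -0.8]
gripper_width: 0.6
```

```bash
python3 gs.py; python3 - <<'E'
from h import *
from bench import vision
s=vision.snapshot("side");cv2.imwrite("pics/s5.png",cv2.resize(s["color"][120:240,250:400,::-1],None,fx=5,fy=5,interpolation=cv2.INTER_CUBIC))
E
```

```text
t 10.9 guardpos [-164.1  108.8  203.6] tool-yaw gate 90.09 pos gate 89.93 r 164.1 tilt 0.14 F [-0.2 -0.2 -0.8] M [ 0.   -0.02 -0.01] w 0.6 [ 0.3   0.35  1.59 -0.    1.2   1.78]
```

View pics/s5.png

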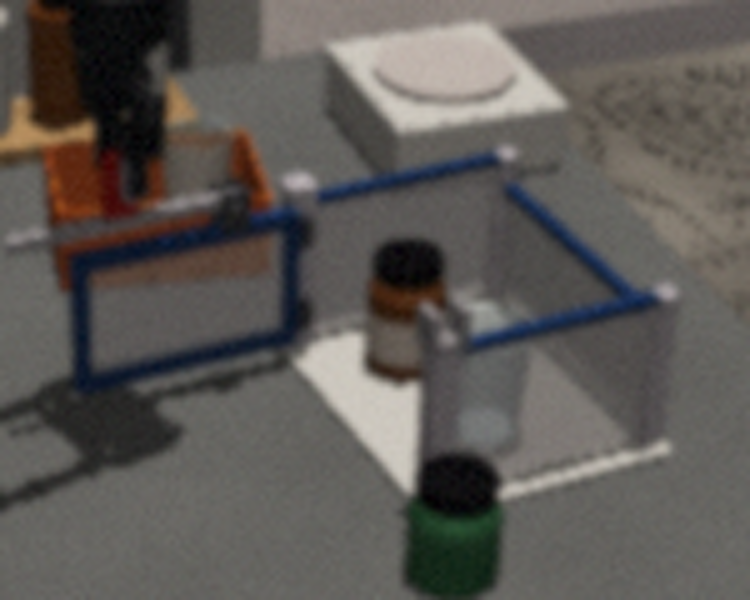

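Released: the forces are near zero and the bar is parallel to the gate's top rail. I'll retract straight up, then back away towards the base.

>>> servo_tool(steps=[[0, 0, -0.5, 0, 0, 0, 0.6], [0, 0, -1, 0, 0, 0, 0.6], [0, 0, -1.5, 0, 0, 0, 0.6], [0, 0, -2, 0, 0, 0, 0.6], [0, 0, -2, 0, 0, 0, 0.6], [0, 0, -2, 0, 0, 0, 0.6], [0, 0, -2, 0, 0, 0, 0.6], [0, 0, -1, 0, 0, 0, 0.6], [0, 0, 0, 0, 0, 0, 0.6]])

```text
t: 11.7
ee_pos: [0.4667, 0.2253, 0.3273]
tool_rot: [-0.0, 0.999, 0.046, 0.002]
wrist_force: [-0.2, -0.5, -0.6]
gripper_width: 0.6
```

>>> servo_tool(steps=[[-1, 0, 0, 0, 0, 0, 0.6], [-1, 2, 0, 0, 0, 0, 0.6], [-1, 2, 0, 0, 0, 0, 0.6], [-1, 2, 0, 0, 0, 0, 0.6], [-1, 2, 0, 0, 0, 0, 0.6], [-1, 2, 0, 0, 0, 0, 0.6], [0, 2, 0, 0, 0, 0, 0.6], [0, 2, 0, 0, 0, 0, 0.6], [0, 2, 0, 0, 0, 0, 0.6], [0, 2, 0, 0, 0, 0, 0.6], [0, 0, 0, 0, 0, 0, 0.6], [0, 0, 0, 0, 0, 0, 0.6]])

```text
t: 12.7
ee_pos: [0.4216, 0.04, 0.3232]
tool_rot: [0.0, 0.999, 0.045, -0.002]
wrist_force: [0.1, -0.6, -0.1]
gripper_width: 0.602
```

```bash
python3 gs.py; python3 - <<'E'
from h import *
from bench import vision
s=vision.snapshot("top");np.savez("top6.npz",**s);cv2.imwrite("pics/t6.png",cv2.resize(s["color"][85:230,170:370,::-1],None,fx=4,fy=4,interpolation=cv2.INTER_CUBIC))
T=dict(np.load("top6.npz"))
a=dict(np.load("top0.npz"))["color"].astype(int);d=(abs(a-s["color"]).max(2)>60).astype(np.uint8)*255;cv2.imwrite("pics/d6.png",d)
s=vision.snapshot("side");np.savez("side6.npz",**s);cv2.imwrite("pics/s6.png",cv2.resize(s["color"][120:240,250:400,::-1],None,fx=5,fy=5,interpolation=cv2.INTER_CUBIC))
E
```

```text
t 12.7 guardpos [-225.1  -71.1  323.2] tool-yaw gate 90.21 pos gate 51.34 r 288.3 tilt 0.24 F [ 0.1 -0.6 -0.1] M [0.04 0.03 0.01] w 0.602 [-0.09  0.09  1.6  -0.    1.46  1.4 ]
```

View pics/t6.png

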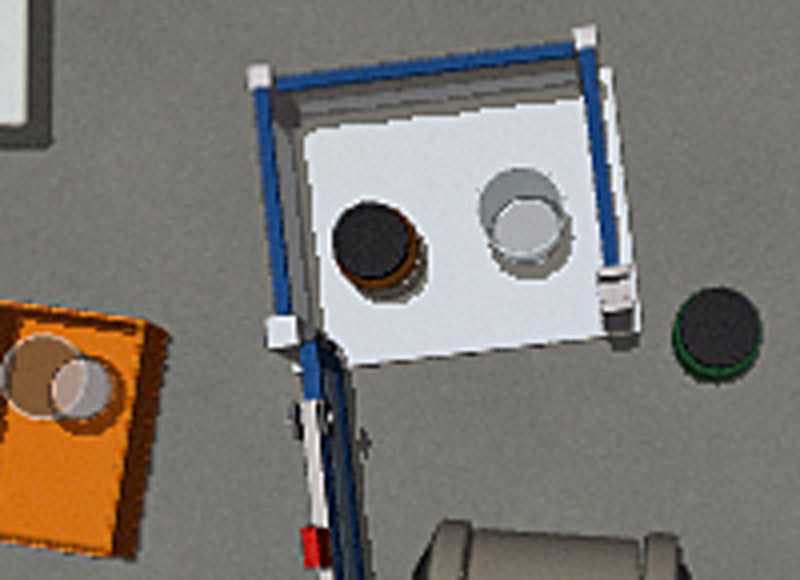

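View pics/s6.png

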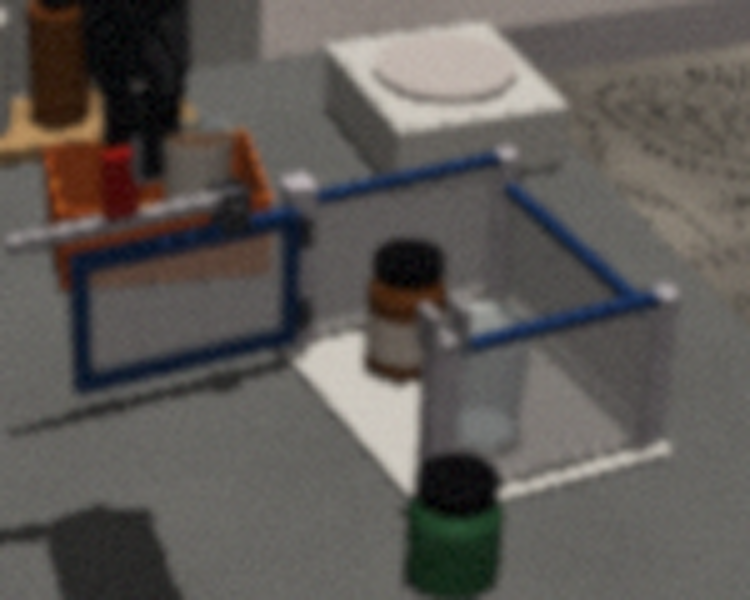

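View pics/d6.png

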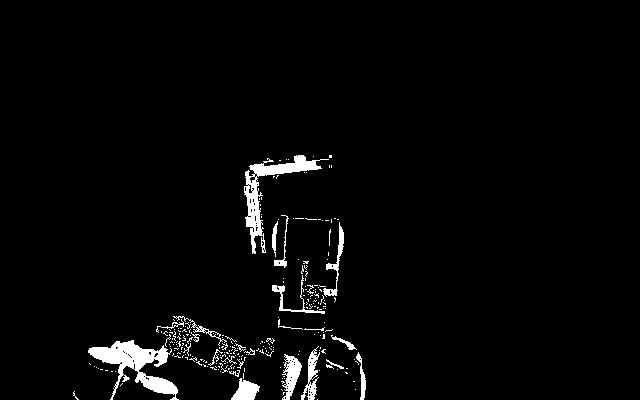

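The difference picture shows changes only at the gate and bar and from the arm and its shadow, so no bystander has moved. I'll check the gate angle and bar level numerically.

```bash
python3 - <<'E'
from h import *
T=dict(np.load("top6.npz"));S=dict(np.load("side6.npz"))
h=g0((0,.109,0))
p=atz(T,*cp(316,543,4,170,85),.235);d=p[:2]-h[:2]
print("tab",p,np.hypot(*d),"gate deg",np.degrees(-(np.arctan2(d[1],d[0])-(YAW-np.pi/2))%(2*np.pi)))
def at(a,r,z,): # gate angle a
    return g0((-r*np.sin(a),.109-r*np.cos(a),z))
for b in(0,.05,.1):
    uv=proj(S,at(np.pi/2,.069+.19*np.cos(b),.172+.19*np.sin(b)))[0];print(b,(uv-[250,120])*5)
E
```

```text
tab [0.46731352 0.22240092 0.235     ] 0.1626441422623184 gate deg 89.03545242162187
0 [  3.01090107 243.8264085 ]
0.05 [  2.71613805 233.18928685]
0.1 [  3.00300027 222.39709798]
```

```bash
python3 -c "
from bench import workorder
print(workorder.finish_job())"
```

```text
the job is handed in; nothing more can be done
None
```

The gate now stands open at about a right angle with the latch bar dropped back down level, so you can reach the sample jar. I pinched the red thumb tab and lifted the bar about 0.29 rad, clear of the catch. I then swung the gate open, lowered the bar along its arc, let go and backed the arm away. The job was handed in at about 13 s.

Last checks:
- **Gate angle:** the top picture puts it at about 89° and the arm's position at release at about 90°.
- **Latch bar:** in the side picture its tip is within a pixel of where a level bar would be.
- **Bystanders:** comparing the top pictures from before and after shows changes only at the gate and bar and from the arm and its shadow. No jar, beaker, tray or bin moved. I did not run the same comparison on the side pictures.
- **Forces:** wrist readings between moves stayed below about 10 N, and the gripper was touching nothing at the end.

No check failed, and the only disagreement was that one degree on the gate angle.

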